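# Hold a spring bag clip open astride a recipe card

## Task

First pull the recipe-card holder all the way out from under the spice shelf by its upright grip. Then take the wide bag clip by its two handles, squeeze it fully open against its spring, and bring it down over the card's top edge, the full width of its jaws on the card and about 2 cm of card between them, so that I can slip a note in: finish while still holding the clip there, upright and gaping, with neither jaw touching the card. Leave the narrow clip and everything else where it stands.

Things in the scene. Friction and masses are not known exactly. Their poses are not given: they have to be found in the camera images.
- station: Fixed spice shelf and slide track. Origin on the table under the middle of the shelf's front edge; x along the track, away from the robot, into the shelf; z up. Wooden board x 0 to 125, 300 wide (y), underside 130, top 145 mm above the table, on four thin corner legs. Aluminium track 60 wide, 10 high, x -220 to 150 mm.
- holder (a joint): Recipe-card holder sliding on the track: 0 = fully in under the shelf, 0.12 m = fully out at its end stop, towards the robot (along the station's -x). Wooden bar 260 x 40 mm, its top 28 mm above the table. It starts 0 to 25 mm out; about 1.5 N of friction, and it stays where it is left.
- holder_grip (a point): Point on the axis of the holder's upright wooden post, 80 mm above the table (post top: 90 mm). Post 22 mm along the track by 16 mm across; it stands 85 mm in front of the card's front end, and 85 mm + joint value in front of the shelf. Axes as the station's. Pinch it from above, across the track, and pull.
- card_top (a point): Stiff paper-white recipe card with a grey line, upright along the track, fixed in the holder: 150 long (x, along the track), 4 thick (y), top edge 100 mm above the table. Origin: middle of its top edge; axes as the station's; front end (nearest the robot) at x = -75 mm. Holder fully out: its front 120 mm are clear of the shelf.
- clip: Wide spring bag clip, white plastic, 98 mm tall, 44 mm wide (x), standing loose on its closed jaw tips, handles up; about 70 g. Origin midway between the jaw tips, at their lower end; z up to the handles; x along the hinge (steel pin, 9 mm thick, 48 mm up); jaws and handles move along y. Squeezing the handles together along y opens the jaws.
- clip_grip (a point): Point midway between the wide clip's handles, 82 mm above its origin: where to squeeze. Handles 6 mm thick plates, 52 to 98 mm up; over their outsides at the top 53 mm at rest, 28 mm (and parallel) fully squeezed. About 5 N starts to open it, 10 N opens it to its firm stop, so a grip of 30 to 40 N is safe and holds it rigidly.
- clip_left (a joint): Opening angle of one arm of the wide clip (the other arm mirrors it exactly): 0 = closed, 0.26 rad = fully open against the stop, jaw tips then 25 mm apart. The jaws are 43 mm deep, from tips to hinge pin.
- clip_mouth (a point): Point of the wide clip midway between its jaw tips, at their lower end (the same as the clip's origin).
- clip_narrow: The other bag clip, same shape and height but only 22 mm wide (x) instead of 44; leave it alone. It and the wide clip may stand in either place, left or right of the track. Origin as for the wide clip.
- mug: White mug, 80 mm diameter, 90 mm tall; bystander, origin under its centre.
- pepper_mill: Dark wooden pepper mill, 56 mm diameter, 160 mm tall; bystander, origin under its centre.
- bowl: Blue bowl, 120 mm diameter, 50 mm tall; bystander, origin under its centre.
- pasta_jar: Glass jar with steel lid, 72 mm diameter, 120 mm tall; bystander, origin under its centre.
- spice0: Spice jar on top of the shelf, 44 mm diameter, 70 mm tall; bystander, origin under its centre.
- spice1: Second spice jar on top of the shelf, same size; bystander, origin under its centre.
- egg_cup: White egg cup, 48 mm diameter, 60 mm tall, right of the shelf; bystander, origin under its centre.
Not all that is in view belongs to the job. Leave any green look-alike of the clip alone.

How it is judged:
By the outcome, as a careful person would: the job done as asked, in the order asked, and still so for the second after the job is handed in, while the arm keeps its last pose, push and grip.
It also fails if it takes over 48 s, if anything falls off the work surface, if the arm or the gripper's body presses on something with over 40 N, if the wrist force passes 120 N, or if a joint passes its speed limit or range.

## Robot

A 6-joint arm with a two-finger parallel gripper is mounted at the origin on the work surface. World frame = base frame: x ahead of the robot, y to its left, z up, the work surface at z = 0. Lengths are in m, angles in rad, forces in N, time in s.
With the tool pointing down it reaches from about 0.3 to 0.775 m from the base axis. Payload 14.6 kg.
Tool frame: the origin (TCP) lies at the very end of the fingers, on their centre line; the grasp point (between the pads) lies 19 mm behind it; z points along the fingers, y is the line along which they close (so a half turn about z gives the same grasp; the last joint's range is limited). The gripper opens to 94 mm and grips with 3 to 60 N. Pads are 16 mm wide; open, the fingers measure 119 mm over their backs; the gripper's body (75 mm by 177 mm) begins 78 mm behind the grasp point.
Start: joints at [1.197, 0.3, 1.521, -0, 1.321, -0.067], TCP at [0.166, 0.524, 0.175] pointing down, gripper open.
Joint ranges: [-3.03, 3.03], [-0.79, 2.21], [0.23, 2.52], [-1.04, 4.18], [0, 3.07], [-2.55, 2.55]. Speed limits (rad/s): [2.22, 2.22, 2.57, 3.14, 3.14, 3.14].

## Interface

Orientations are given as [roll, pitch, yaw] about the fixed x, y, z axes, in that order (R = Rz(yaw) Ry(pitch) Rx(roll)).
In Python, from station import ctrl, cams gives the robot as it stands. The module is installed in compiled form; this text tells all that it offers.
- The arm moves only by the tool arm_command, never from a script. Its argument "plan" is a list that holds one entry, the list of rows, each a list of 7 numbers: the shift along the tool's x, y, z in a scale on which 1.0 is 800 mm, then the turn, a rotation vector about the tool's x, y, z in a scale on which 1.0 is 180 degrees, then the closure, from -1 (fully open) to 1 (shut). A call has 1 to 12 rows; each row is the pose to reach, as a shift and turn from the pose commanded when the call began, along the tool's axes at that moment; what a row does not reach only later rows make up. A row lasts 1/10 s, in which the tool goes at most 50 mm and 8.59 degrees, less where a joint would pass 70% of its speed; a pose out of reach is approached as far as the arm can. No shift or turn number may pass 1 either way. A call with a gripper value outside its range is refused whole. The fingers move at their own pace and stop on an object; "squeeze" is the grip in N (left out, the last holds). Time passes only in rows, so rows that repeat a pose let the fingers close. It gives the time, the measured TCP pose, the force, the opening and the grip force at its end, in the units of the state.
- ctrl.get_obs(): the state, without advancing time (a new reading comes with each control period).
- cams.camera(name): name is "side" or "top" or "wrist"; returns (picture, depth): 420x560x3 uint8, blue, green, red; 420x560 float32, m along the optical axis (not along the pixel's ray), 0 where there is no reading.
- cams.camera_info(name): a dict with "fx", "fy", "cx", "cy" (pixels), "dist_coeffs" ([k1, k2, p1, p2, k3] as OpenCV has them; the pictures are not rectified), "world_to_cam" (4x4, takes a point from world to camera coordinates). Camera axes: x right, y down, z forward; pixel columns grow to the right and rows downward; lengths in m; the calibration is good to about 2 mm. A picture is of the moment at which its call begins: read the wrist's pose just before it. camera_info takes no time and is no camera call; for the wrist camera it gives the pose at the moment of the call.
- ctrl.hand_in(): hands the job in; it is judged then, once.
The state is a dict: "time_s": time; "qpos": joint angles; "joint_vel": joint speeds; "tau": joint torques, N m; "ee_pos": TCP position; "eef_rot": TCP orientation; "force": force on the tool from outside, world axes, zero at the start; "moment": the same for the moment, N m; "grip_width": finger opening in m; "grip_force": force on a finger pad.
Only numpy, scipy, OpenCV 4.12 (cv2) and the standard library are available. Lean on these libraries where they do the work, as an engineer would, in place of code of your own. Each camera call takes 0.05 s, during which the arm holds its last target. There are 200 camera calls.

## Working session

There is one attempt and no reset: what is moved stays moved. The work goes in short steps, Python scripts to look and compute and a tool call to move; the robot and the scene stay as the last step left them, time stands still between calls to the robot, and variables do not carry over. Pictures are saved under pics/ and viewed, at most 10 in all, crops included, and the job is handed in when it is done.

Besides the shell and the picture viewer there is one more tool, called after ">>>" as name(argument=value, ...), one argument or row to a line, values as JSON. arm_command: Moves the arm, as the interface text tells. Its arguments: {"type":"object","properties":{"plan":{"type":"array"},"squeeze":{"type":"number"}},"required":["plan"]}

```bash
mkdir -p pics; cat > h.py <<'E'
import numpy as np, cv2
from station import ctrl, cams
def cloud(name):
    info=cams.camera_info(name); img,d=cams.camera(name)
    K=np.array([[info['fx'],0,info['cx']],[0,info['fy'],info['cy']],[0,0,1.]])
    h,w=d.shape; uv=np.stack(np.meshgrid(np.arange(w),np.arange(h)),-1).reshape(-1,1,2).astype(np.float64)
    n=cv2.undistortPoints(uv,K,np.array(info['dist_coeffs'])).reshape(h,w,2)
    P=np.dstack([n*d[...,None],d]); T=np.linalg.inv(np.array(info['world_to_cam']))
    W=P@T[:3,:3].T+T[:3,3]; W[d==0]=np.nan
    return img,d,W
E
python3 - <<'E'
from h import *
o=ctrl.get_obs(); print(o)
a=[]
for n in("top","side"):
    img,d,W=cloud(n); np.savez(''+n,img=img,W=W); cv2.imwrite(f'pics/{n}0.png',img)
    print(n,np.linalg.inv(cams.camera_info(n)['world_to_cam']).round(3).tolist())
E
```

```text
{'time_s': 0.0, 'qpos': array([ 1.19736123e+00,  3.00494130e-01,  1.52158372e+00,  1.92094580e-05,
        1.32068644e+00, -6.66149977e-02]), 'joint_vel': array([ 0.00264166,  0.00015763,  0.00056726, -0.00109089, -0.00143396,
       -0.00083052]), 'tau': array([ 2.99015795e-03, -5.31788242e+01, -3.52755976e+01,  7.09837954e-02,
        2.42261623e-02, -4.22737446e-05]), 'ee_pos': array([0.16601303, 0.52403673, 0.1748726 ]), 'eef_rot': array([-3.14042485e+00, -9.65557715e-05,  2.83476773e+00]), 'force': array([0.22377884, 0.20857361, 0.21221817]), 'moment': array([-0.01628927, -0.00355138,  0.04845168]), 'grip_force': 0.0, 'grip_width': 0.09417898805523775}
top [[0.009, -0.998, 0.067, 0.481], [-1.0, -0.009, -0.009, 0.014], [0.009, -0.067, -0.998, 1.828], [0.0, 0.0, 0.0, 1.0]]
side [[-0.996, -0.031, 0.089, 0.479], [-0.092, 0.515, -0.852, 1.134], [-0.019, -0.857, -0.516, 0.815], [0.0, 0.0, 0.0, 1.0]]
```

View pics/top0.png

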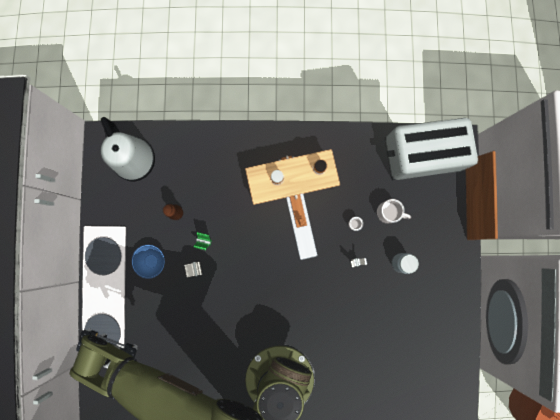

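View pics/side0.png

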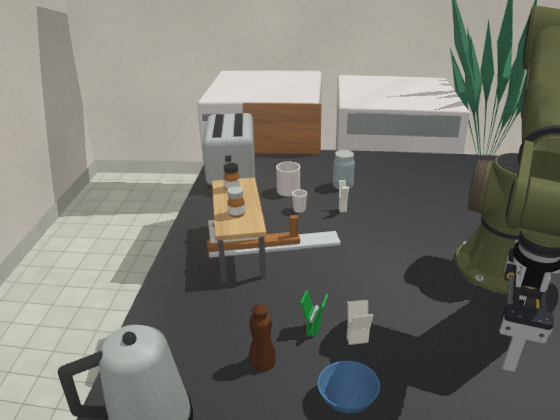

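The wide clip is the left one: top (193,269), side (358,322). The narrow one is at top (358,262). The green look-alike is at top (203,241), the post near top (297,212) and side (294,228), and the track ends at top (308,257). Next I measure these.

```bash
python3 - <<'E'
import numpy as np, cv2
T=np.load('top.npz'); S=np.load('side.npz')
def sel(D,r,z0,z1):
    u0,u1,v0,v1=r; W=D['W'][v0:v1,u0:u1]; m=(W[...,2]>z0)&(W[...,2]<z1); return W[m],D['img'][v0:v1,u0:u1][m]
def rect(p):
    return cv2.minAreaRect((p[:,:2]*1000).astype(np.float32))
p,c=sel(T,(235,350,140,215),.135,.155); print('shelf top',len(p),rect(p),p[:,2].mean())
p,c=sel(T,(285,325,190,265),.004,.016); print('track',len(p),rect(p),p[:,2].mean())
for n,D,r in(('postT',T,(285,315,190,235)),('postS',S,(280,310,205,245))):
    p,c=sel(D,r,.05,.098); print(n,len(p),np.nanmean(p,0) if len(p) else 0,rect(p) if len(p)>4 else p, p[:,2].max() if len(p) else 0)
for n,D,r in(('clipT',T,(178,208,255,285)),('clipS',S,(340,378,292,350)),('narT',T,(342,372,240,275)),('narS',S,(332,352,175,218)),('greenT',T,(190,215,225,255)),('greenS',S,(295,330,285,340))):
    for z0,z1 in((.01,.045),(.06,.085),(.085,.103)):
        p,c=sel(D,r,z0,z1); print(n,z0,len(p),p.mean(0).round(4) if len(p) else 0,rect(p) if len(p)>4 else p.round(3))
a=cv2.resize(T['img'][225:300,165:240],(600,600),interpolation=cv2.INTER_CUBIC); cv2.imwrite('pics/c1.png',a)
E
```

```text
shelf top 2848 ((719.7874145507812, -37.764129638671875), (126.23209381103516, 297.58319091796875), 13.09844970703125) 0.14390891784880522
track 793 ((553.4197998046875, -87.84722137451172), (269.0839538574219, 142.3515167236328), 0.39170581102371216) 0.008397446321908402
postT 38 [ 0.58045695 -0.07096959  0.08432336] ((611.798583984375, -63.77029037475586), (108.09934997558594, 15.350017547607422), 13.773260116577148) 0.09778561757982196
postS 125 [ 0.56912269 -0.06724525  0.07477918] ((569.08251953125, -70.10662078857422), (21.656402587890625, 23.592973709106445), 12.640560150146484) 0.09419997544814829
clipT 0.01 19 [0.4027 0.3058 0.0408] ((417.1836853027344, 312.9985046386719), (76.70069885253906, 30.798728942871094), 34.92217254638672)
clipT 0.06 55 [0.3977 0.3102 0.0733] ((400.1213684082031, 301.9267883300781), (43.0874137878418, 44.41548538208008), 12.823928833007812)
clipT 0.085 55 [0.4005 0.305  0.092 ] ((399.89996337890625, 302.7506103515625), (43.32784652709961, 54.04661560058594), 11.00211238861084)
clipS 0.01 255 [0.4017 0.312  0.0273] ((402.4505615234375, 311.8928527832
[... 1334 characters left out ...]
nT 0.06 57 [0.4995 0.273  0.0727] ((499.65728759765625, 273.9175720214844), (43.83626937866211, 50.98065948486328), 79.10881805419922)
greenT 0.085 55 [0.4985 0.2748 0.0919] ((499.00164794921875, 273.56976318359375), (42.81534957885742, 52.06501388549805), 76.74256896972656)
greenS 0.01 131 [0.4995 0.2866 0.0236] ((498.3880920410156, 278.8011474609375), (44.303916931152344, 21.749238967895508), 71.38438415527344)
greenS 0.06 131 [0.5106 0.2808 0.0723] ((499.2151794433594, 279.9511413574219), (46.430809020996094, 45.673126220703125), 69.30975341796875)
greenS 0.085 118 [0.504  0.2779 0.0924] ((499.7547607421875, 275.93157958984375), (47.527313232421875, 52.691200256347656), 78.15503692626953)
```

View pics/c1.png

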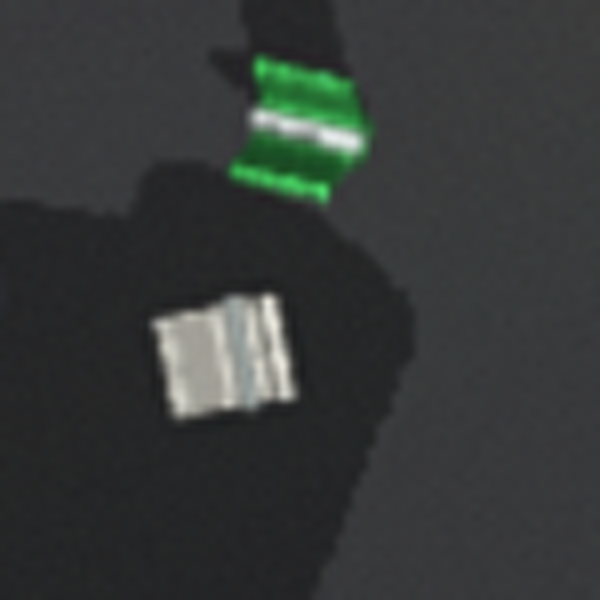

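The left clip measures 44 mm wide, centred at (0.401, 0.3025) with its hinge axis at about +11°. The shelf gives a station yaw of about 13.1°. I'll refine the station and post, and find where the wrist camera sits.

```bash
python3 - <<'E'
from h import *
from scipy.spatial.transform import Rotation as R
T=np.load('top.npz'); S=np.load('side.npz')
def rect(p): return cv2.minAreaRect((p[:,:2]*1000).astype(np.float32))
for n,D,r in(('T',T,(280,325,190,265)),('S',S,(200,345,220,260))):
    u0,u1,v0,v1=r; W=D['W'][v0:v1,u0:u1]; I=D['img'][v0:v1,u0:u1].astype(int); z=W[...,2]
    w=(I.min(-1)>150)&(z<.02); p=W[w]; print(n,'track',len(p),rect(p),p[:,2].mean())
for n,D,r in(('T',T,(285,315,190,235)),('S',S,(284,304,208,240))):
    u0,u1,v0,v1=r; W=D['W'][v0:v1,u0:u1]; I=D['img'][v0:v1,u0:u1].astype(int); z=W[...,2]
    br=(I[...,2]-I[...,0]>40)
    for a,b in((.05,.083),(.083,.096)):
        p=W[br&(z>a)&(z<b)]; print(n,'post',a,len(p),p.mean(0).round(4),rect(p))
    p=W[br&(z>.022)&(z<.034)]; print('bar',len(p),rect(p)if len(p)>4 else 0)
p=S['W'][205:235,220:300]; I=S['img'][205:235,220:300]; 
o=ctrl.get_obs(); c=np.linalg.inv(cams.camera_info('wrist')['world_to_cam'])
Rt=R.from_euler('xyz',o['eef_rot']).as_matrix(); print('cam in tool',(Rt.T@(c[:3,3]-o['ee_pos'])).round(3),(Rt.T@c[:3,:3]).round(2).tolist())
yaw=np.deg2rad(13.1)
t=np.array([.568,-.0725,.17])-o['ee_pos']; print('shift tool mm',(Rt.T@t*1000).round(1))
Rg=R.from_euler('xyz',[np.pi,0,yaw+np.pi]); print('rv',R.from_matrix(Rt.T@Rg.as_matrix()).as_rotvec())
Rg=R.from_euler('xyz',[np.pi,0,yaw]); print('rv2',R.from_matrix(Rt.T@Rg.as_matrix()).as_rotvec())
E
```

```text
T track 718 ((555.7369384765625, -76.29759216308594), (232.8944549560547, 62.09653854370117), 13.252503395080566) 0.007882428217210075
S track 612 ((592.8123168945312, -65.67837524414062), (304.999755859375, 66.32183837890625), 14.683429718017578) 0.01179862138218455
T post 0.05 8 [ 0.5667 -0.072   0.0709] ((568.6201782226562, -72.10386657714844), (21.830242156982422, 13.03320598602295), 20.11338996887207)
T post 0.083 25 [ 0.5727 -0.0738  0.0892] ((607.086181640625, -69.4011001586914), (94.96011352539062, 14.336318969726562), 7.4698662757873535)
bar 237 ((611.6134643554688, -63.22203063964844), (116.07264709472656, 36.8939323425293), 13.553906440734863)
S post 0.05 82 [ 0.5688 -0.0659  0.067 ] ((568.7758178710938, -65.60885620117188), (19.520273208618164, 14.373260498046875), 2.7273576259613037)
S post 0.083 42 [ 0.5694 -0.0697  0.0896] ((569.0374145507812, -71.55432891845703), (19.332937240600586, 22.9724178314209), 3.985222101211548)
bar 93 ((574.9702758789062, -68.92887878417969), (42.07395935058594, 43.52509307861328), 5.012263774871826)
cam in tool [ 0.068  0.    -0.208] [[0.0, -0.97, -0.23], [1.0, 0.0, -0.0], [0.0, -0.23, 0.97]]
shift tool mm [-563.4 -447.3    5.4]
rv [-9.36453697e-04 -3.35440833e-04 -5.35393323e-01]
rv2 [-4.47862448e-04  1.25030230e-03  2.60619901e+00]
```

The rows are not in the units I measure in: shifts go in shares of 800 mm and turns go in shares of 180 degrees. I convert before sending: -564 mm is -0.705, -448 mm is -0.56, -0.535 rad is -0.1703.

>>> arm_command(
  plan=[
    [[-0.705, -0.56, 0, 0, 0, -0.1703, -1], [-0.705, -0.56, 0, 0, 0, -0.1703, -1], [-0.705, -0.56, 0, 0, 0, -0.1703, -1], [-0.705, -0.56, 0, 0, 0, -0.1703, -1], [-0.705, -0.56, 0, 0, 0, -0.1703, -1], [-0.705, -0.56, 0, 0, 0, -0.1703, -1], [-0.705, -0.56, 0, 0, 0, -0.1703, -1], [-0.705, -0.56, 0, 0, 0, -0.1703, -1], [-0.705, -0.56, 0, 0, 0, -0.1703, -1], [-0.705, -0.56, 0, 0, 0, -0.1703, -1], [-0.705, -0.56, 0, 0, 0, -0.1703, -1], [-0.705, -0.56, 0, 0, 0, -0.1703, -1]],
  ],
  squeeze=25,
)

```text
time_s: 1.3
ee_pos: [0.4961, 0.0335, 0.1754]
eef_rot: [3.142, -0.0, -2.914]
force: [-0.0, 1.5, -0.1]
grip_width: 0.0942
grip_force: 0.0
```

Converted, -120 mm is -0.15, -47 mm is -0.0588.

>>> arm_command(
  plan=[
    [[-0.0588, -0.15, 0, 0, 0, 0, -1], [-0.0588, -0.15, 0, 0, 0, 0, -1], [-0.0588, -0.15, 0, 0, 0, 0, -1], [-0.0588, -0.15, 0, 0, 0, 0, -1], [-0.0588, -0.15, 0, 0, 0, 0, -1]],
  ],
)

```text
time_s: 1.8
ee_pos: [0.5681, -0.0708, 0.1748]
eef_rot: [3.141, -0.001, -2.914]
force: [0.0, 0.4, 0.6]
grip_width: 0.0945
grip_force: 0.0
```

```bash
cat >> h.py <<'E'
from scipy.spatial.transform import Rotation as R
def totool(target,yaw_tool):
    """shift mm + rotvec from measured pose to a tool-down pose"""
    o=ctrl.get_obs(); Rt=R.from_euler('xyz',o['eef_rot']); G=R.from_euler('xyz',[np.pi,0,yaw_tool])
    return (Rt.inv().apply(np.array(target)-o['ee_pos'])*1000).round(1),(Rt.inv()*G).as_rotvec().round(4)
E
python3 - <<'E'
from h import *
o=ctrl.get_obs(); print(o['ee_pos'],o['eef_rot'],o['qpos'])
img,d,W=cloud('wrist'); cv2.imwrite('pics/w1.png',img)
I=img.astype(int); br=(I[...,2]-I[...,0]>40); z=W[...,2]
p=W[br&(z>.084)&(z<.096)&(W[...,0]<.6)]; print(len(p),p.mean(0),cv2.minAreaRect((p[:,:2]*1000).astype(np.float32)))
w=(I.min(-1)>150)&(z<.014)&(z>.004); p=W[w]; print(cv2.minAreaRect((p[:,:2]*1000).astype(np.float32)))
E
```

```text
[ 0.5680593  -0.07083288  0.17481479] [ 3.14095724e+00 -1.15241154e-03 -2.91426718e+00] [-1.88092064e-01  3.51413192e-01  1.45450846e+00  1.19539033e-04
  1.33698183e+00 -1.98624127e+00]
525 [ 0.5673762  -0.07280616  0.08888902] ((567.8489379882812, -72.91285705566406), (21.795555114746094, 15.419916152954102), 13.190025329589844)
((570.8299560546875, -160.3091583251953), (317.75360107421875, 232.43783569335938), 13.178180694580078)
```

View pics/w1.png

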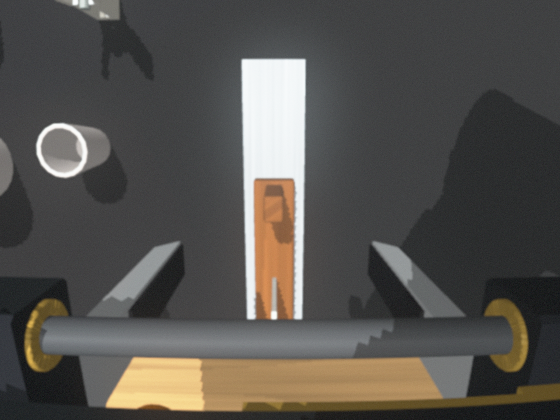

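The post is centred between the fingers at px (273,205), and it measures (0.5678, -0.0729) with yaw 13.2°. The card edge is at px (275,300). Next: descend and pinch.

Converted, 114 mm is 0.1425, 80 mm is 0.1.

>>> arm_command(
  plan=[
    [[0, -0.0025, 0.05, 0, 0, 0, -1], [0, -0.0025, 0.1, 0, 0, 0, -1], [0, -0.0025, 0.1425, 0, 0, 0, -1], [0, -0.0025, 0.1425, 0, 0, 0, 1], [0, -0.0025, 0.1425, 0, 0, 0, 1], [0, -0.0025, 0.1425, 0, 0, 0, 1], [0, -0.0025, 0.1425, 0, 0, 0, 1], [0, -0.0025, 0.1425, 0, 0, 0, 1], [0, -0.0025, 0.1425, 0, 0, 0, 1]],
  ],
  squeeze=25,
)

```text
time_s: 2.75
ee_pos: [0.5691, -0.0727, 0.0621]
eef_rot: [-3.141, 0.001, -2.913]
force: [-0.4, -0.2, -0.3]
grip_width: 0.0493
grip_force: 0.0
```

>>> arm_command(
  plan=[
    [[0, 0, 0, 0, 0, 0, 1], [0, 0, 0, 0, 0, 0, 1], [0, 0, 0, 0, 0, 0, 1], [0, 0, 0, 0, 0, 0, 1], [0, 0, 0, 0, 0, 0, 1], [0, 0, 0, 0, 0, 0, 1], [0, 0, 0, 0, 0, 0, 1]],
  ],
)

```text
time_s: 3.45
ee_pos: [0.5688, -0.0727, 0.0614]
eef_rot: [3.142, -0.0, -2.913]
force: [-0.8, 0.2, 0.2]
grip_width: 0.0003
grip_force: 0.0
```

The fingers shut to 0 mm with no force, so they caught nothing. I'll look.

```bash
python3 - <<'E'
from h import *
o=ctrl.get_obs(); print(o['ee_pos'],o['grip_width'],o['grip_force'],o['force'],o['time_s'])
img,d,W=cloud('wrist'); i2,_,W2=cloud('side')
I=i2[200:265,240:330]; I=cv2.resize(I,(775,560),interpolation=cv2.INTER_CUBIC)
cv2.imwrite('pics/w2.png',np.hstack([cv2.resize(img,(400,300)),cv2.resize(I,(400,300))]))
E
```

```text
[ 0.56881066 -0.07269067  0.06144456] 0.00025989200149782385 0.0 [-0.8233078   0.22413147  0.20482364] 3.45
```

View pics/w2.png

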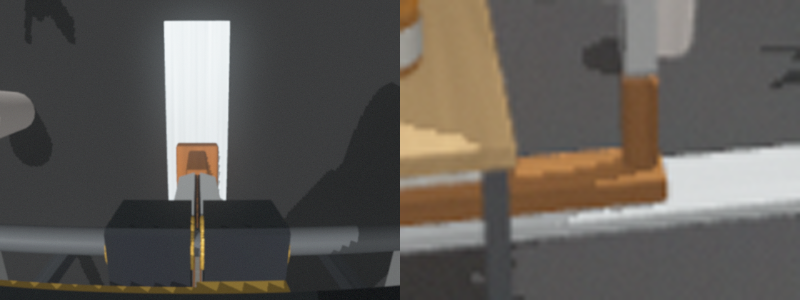

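```bash
python3 - <<'E'
from h import *
i2,_,W2=cloud('side')
for v in range(196,242,2):
    print(v,[(i2[v,u].tolist(),(W2[v,u]*1000).round().tolist()) for u in (292,295)])
E
```

```text
196 [([142, 143, 142], [566.0, 8.0, 199.0]), ([142, 142, 142], [559.0, 4.0, 197.0])]
198 [([141, 141, 140], [567.0, 4.0, 191.0]), ([137, 138, 137], [559.0, 7.0, 193.0])]
200 [([141, 141, 140], [572.0, -62.0, 148.0]), ([142, 143, 143], [564.0, -60.0, 150.0])]
202 [([142, 143, 142], [572.0, -58.0, 144.0]), ([141, 142, 142], [564.0, -62.0, 142.0])]
204 [([141, 143, 142], [572.0, -60.0, 137.0]), ([142, 143, 143], [564.0, -62.0, 136.0])]
206 [([142, 142, 142], [572.0, -63.0, 129.0]), ([142, 143, 142], [564.0, -64.0, 129.0])]
208 [([141, 142, 141], [572.0, -61.0, 124.0]), ([142, 142, 142], [564.0, -64.0, 123.0])]
210 [([141, 143, 141], [572.0, -60.0, 118.0]), ([141, 142, 141], [564.0, -64.0, 117.0])]
212 [([142, 142, 142], [572.0, -56.0, 115.0]), ([142, 142, 142], [564.0, -62.0, 111.0])]
214 [([143, 144, 143], [572.0, -60.0, 106.0]), ([141, 142, 141], [564.0, -63.0, 104.0])]
216 [([100, 111, 123], [573.0, -68.0, 94.0]), ([90, 103, 120], [565.0, -70.0, 94.0])]
218 [([50, 82, 120], [573.0, -65.0, 90.0]), ([48, 76, 114], [565.0, -69.0, 88.0])]
220 [([52, 80, 116], [573.0, -64.0, 84.0]), ([48,
[... 165 characters left out ...]
, 76, 114], [565.0, -67.0, 70.0])]
226 [([48, 78, 114], [573.0, -64.0, 65.0]), ([47, 77, 113], [565.0, -70.0, 61.0])]
228 [([47, 78, 114], [573.0, -63.0, 59.0]), ([46, 77, 112], [565.0, -69.0, 56.0])]
230 [([46, 77, 114], [573.0, -69.0, 48.0]), ([49, 78, 113], [564.0, -61.0, 54.0])]
232 [([47, 78, 114], [573.0, -65.0, 44.0]), ([48, 79, 115], [564.0, -63.0, 46.0])]
234 [([47, 78, 115], [573.0, -64.0, 38.0]), ([49, 79, 114], [565.0, -67.0, 37.0])]
236 [([48, 79, 116], [573.0, -62.0, 33.0]), ([46, 78, 115], [565.0, -67.0, 30.0])]
238 [([70, 120, 172], [572.0, -53.0, 32.0]), ([75, 127, 181], [564.0, -58.0, 29.0])]
240 [([53, 86, 125], [573.0, -57.0, 23.0]), ([47, 80, 116], [564.0, -59.0, 22.0])]
```

```bash
python3 - <<'E'
from h import *
o=ctrl.get_obs(); Rt=R.from_euler('xyz',o['eef_rot']); print(o['ee_pos'],o['qpos'])
img,d,W=cloud('wrist')
for v in range(235,300,4):
    u=265; print(v,img[v,u].tolist(),d[v,u].round(4),(Rt.inv().apply(W[v,u]-o['ee_pos'])*1000).round(1),(W[v,u]*1000).round(1), img[v,285].tolist(),(W[v,285]*1000).round(1))
i2,_,W2=cloud('side')
# finger column full
for v in range(150,218,6): print(v,i2[v,294],(W2[v,294]*1000).round())
E
```

```text
[ 0.56883441 -0.07266369  0.06147973] [-1.90932300e-01  4.67125093e-01  1.57027768e+00  2.58648008e-05
  1.10419735e+00 -1.98993276e+00]
235 [61, 84, 120] 0.1937 [ 11.6  -5.  -22.5] [558.7 -80.1  84. ] [60, 85, 119] [556.4 -70.   83.7]
239 [77, 120, 175] 0.1896 [ 10.8  -4.9 -26.9] [559.4 -79.9  88.4] [72, 118, 176] [557.2 -70.   88. ]
243 [125, 140, 165] 0.1841 [ 10.5  -4.7 -32.6] [559.6 -79.6  94.1] [134, 141, 153] [557.6 -70.   93.4]
247 [149, 148, 145] 0.1794 [ 10.1  -4.6 -37.6] [560.  -79.4  99. ] [148, 148, 145] [557.7 -70.1  99.4]
251 [148, 145, 143] 0.1732 [ 10.3  -4.4 -43.9] [559.8 -79.3 105.4] [148, 146, 144] [557.4 -70.4 106.3]
255 [147, 148, 146] 0.1665 [ 10.8  -4.2 -50.7] [559.3 -79.2 112.2] [147, 147, 143] [557.7 -70.4 110.8]
259 [146, 146, 143] 0.163 [ 10.3  -4.1 -54.4] [559.8 -79.  115.9] [150, 148, 145] [557.3 -70.7 117.3]
263 [146, 147, 144] 0.1578 [ 10.4  -4.  -59.7] [559.6 -78.9 121.2] [147, 147, 143] [557.8 -70.6 120.7]
267 [148, 148, 143] 0.1529 [ 10.6  -3.8 -64.7] [559.4 -78.8 126.2] [147, 148, 143] [557.8 -70.8 125.4]
271 [147, 148, 144] 0.1502 [ 10.   -3.8 -67
[... 465 characters left out ...]
291 [45, 47, 43] 0.0769 [  34.    -1.7 -137.2] [536.1 -82.  198.7] [53, 51, 51] [534.9 -78.1 199.4]
295 [45, 43, 44] 0.0751 [  34.    -1.6 -139.1] [536.1 -82.  200.6] [57, 56, 54] [534.9 -78.1 201.2]
299 [40, 39, 35] 0.074 [  33.7   -1.6 -140.3] [536.4 -81.9 201.8] [50, 49, 46] [535.3 -78.1 202.3]
150 [102 101 101] [564. -36. 306.]
156 [41 40 44] [564. -36. 289.]
162 [38 36 40] [566. -66. 259.]
168 [34 35 35] [566. -63. 243.]
174 [46 46 46] [565. -49. 233.]
180 [56 53 54] [563. -12. 234.]
186 [47 47 49] [561.  16. 231.]
192 [142 143 142] [561.   7. 210.]
198 [142 143 143] [561.   9. 194.]
204 [141 142 142] [567. -60. 137.]
210 [141 143 141] [567. -64. 116.]
216 [ 97 107 120] [568. -71.  93.]
```

The visible fingertips sit at z ≈ 0.095 while the reported TCP z is 0.061. The real finger end is therefore about 33 mm short of the reported TCP, and the fingers closed just above the post top. I'll reopen and re-measure that offset.

>>> arm_command(
  plan=[
    [[0, 0, 0, 0, 0, 0, -0.2], [0, 0, 0, 0, 0, 0, -0.2], [0, 0, 0, 0, 0, 0, -0.2], [0, 0, 0, 0, 0, 0, -0.2], [0, 0, 0, 0, 0, 0, -0.2], [0, 0, 0, 0, 0, 0, -0.2]],
  ],
)

```text
time_s: 4.3
ee_pos: [0.5688, -0.0727, 0.0615]
eef_rot: [3.142, -0.0, -2.913]
force: [-0.6, -0.5, -0.2]
grip_width: 0.0452
grip_force: 0.0
```

```bash
python3 - <<'E'
from h import *
o=ctrl.get_obs(); Rt=R.from_euler('xyz',o['eef_rot']); print(o['ee_pos'],o['grip_width'])
img,d,W=cloud('wrist'); cv2.imwrite('pics/w3.png',img)
L=Rt.inv().apply((W-o['ee_pos']).reshape(-1,3))*1000; I=img.reshape(-1,3).astype(int)
g=(I.max(1)-I.min(1)<15)&(I.min(1)>60)&(abs(L[:,0])<25)&(L[:,2]>-85)&(L[:,2]<5)&(abs(L[:,1])<60)
for s in(1,-1):
    p=L[g&(L[:,1]*s>0)]; print(s,len(p),np.percentile(p,[0,2,50,98,100],axis=0).round(1).tolist())
E
```

```text
[ 0.5688152  -0.07266941  0.06145856] 0.04521649685456906
1 1285 [[-0.4, 23.0, -85.0], [8.7, 24.2, -84.3], [10.2, 29.0, -65.0], [10.7, 34.9, -32.4], [10.9, 35.4, -28.6]]
-1 1237 [[-7.2, -34.3, -85.0], [8.8, -33.6, -84.2], [10.2, -27.8, -65.1], [10.7, -23.2, -32.4], [11.0, -21.7, -28.7]]
```

View pics/w3.png

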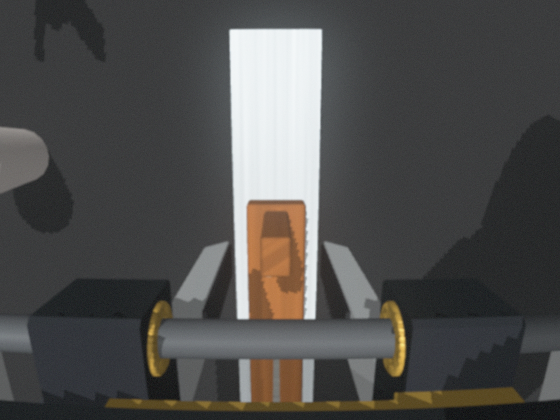

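Post (275,255) sits centred between the open fingers (231 and 322). The fingertips are at tool z ≈ -31 mm, so real tip = reported TCP + 31 mm. I'll descend 31 and pinch.

Converted, 31 mm is 0.0388, -1 mm is -0.0013.

>>> arm_command(
  plan=[
    [[-0.0013, 0, 0.0388, 0, 0, 0, -0.2], [-0.0013, 0, 0.0388, 0, 0, 0, 1], [-0.0013, 0, 0.0388, 0, 0, 0, 1], [-0.0013, 0, 0.0388, 0, 0, 0, 1], [-0.0013, 0, 0.0388, 0, 0, 0, 1], [-0.0013, 0, 0.0388, 0, 0, 0, 1], [-0.0013, 0, 0.0388, 0, 0, 0, 1], [-0.0013, 0, 0.0388, 0, 0, 0, 1]],
  ],
  squeeze=25,
)

```text
time_s: 5.15
ee_pos: [0.5701, -0.0725, 0.0311]
eef_rot: [-3.141, 0.001, -2.913]
force: [-0.7, -0.1, 6.1]
grip_width: 0.0158
grip_force: 25.0
```

Converted, 112 mm is 0.14, 108 mm is 0.135.

>>> arm_command(
  plan=[
    [[0.025, 0, 0, 0, 0, 0, 1], [0.0563, 0, 0, 0, 0, 0, 1], [0.0875, 0, 0, 0, 0, 0, 1], [0.1125, 0, 0, 0, 0, 0, 1], [0.1275, 0, 0, 0, 0, 0, 1], [0.135, 0, 0, 0, 0, 0, 1], [0.14, 0, 0, 0, 0, 0, 1], [0.14, 0, 0, 0, 0, 0, 1]],
  ],
)

```text
time_s: 5.95
ee_pos: [0.461, -0.0981, 0.031]
eef_rot: [-3.141, 0.001, -2.913]
force: [-0.9, -2.0, 8.0]
grip_width: 0.0158
grip_force: 25.0
```

Converted, 6 mm is 0.0075, 4 mm is 0.005.

>>> arm_command(
  plan=[
    [[0.0025, 0, 0, 0, 0, 0, 1], [0.005, 0, 0, 0, 0, 0, 1], [0.0075, 0, 0, 0, 0, 0, 1], [0.0075, 0, 0, 0, 0, 0, 1]],
  ],
)

```text
time_s: 6.35
ee_pos: [0.4581, -0.0988, 0.0312]
eef_rot: [-3.14, 0.007, -2.913]
force: [20.1, 5.2, -6.1]
grip_width: 0.016
grip_force: 25.0
```

The end stop is reached (20 N, 115 mm travelled). Relax, release and lift.

Converted, -130 mm is -0.1625, -100 mm is -0.125.

>>> arm_command(
  plan=[
    [[-0.0038, 0, 0, 0, 0, 0, 1], [-0.0038, 0, 0, 0, 0, 0, 1], [-0.0038, 0, 0, 0, 0, 0, -1], [-0.0038, 0, 0, 0, 0, 0, -1], [-0.0038, 0, 0, 0, 0, 0, -1], [-0.0038, 0, 0, 0, 0, 0, -1], [-0.0038, 0, -0.0625, 0, 0, 0, -1], [-0.0038, 0, -0.125, 0, 0, 0, -1], [-0.0038, 0, -0.1625, 0, 0, 0, -1], [-0.0038, 0, -0.1625, 0, 0, 0, -1]],
  ],
)

```text
time_s: 7.35
ee_pos: [0.4595, -0.099, 0.1645]
eef_rot: [-3.138, 0.006, -2.913]
force: [0.2, -0.6, -0.7]
grip_width: 0.0763
grip_force: 0.0
```

```bash
python3 - <<'E'
from h import *
o=ctrl.get_obs(); print(o['ee_pos'],o['eef_rot'],o['grip_width'])
img,d,W=cloud('wrist'); cv2.imwrite('pics/w4.png',img)
I=img.astype(int); br=(I[...,2]-I[...,0]>40); z=W[...,2]
p=W[br&(z>.084)&(z<.096)&(W[...,0]<.5)]; print(len(p),p.mean(0),cv2.minAreaRect((p[:,:2]*1000).astype(np.float32)))
yaw=np.deg2rad(11.2)
print(totool([.4009,.3025,.150],yaw+np.pi),totool([.4009,.3025,.150],yaw))
E
```

```text
[ 0.45945554 -0.0989601   0.16448054] [-3.13820175  0.0059488  -2.91339009] 0.07628036209358319
552 [ 0.4584318  -0.09822683  0.08893235] ((458.8002624511719, -98.14921569824219), (21.887039184570312, 14.94210147857666), 13.312036514282227)
(array([-34.7, 403.8,  11.3]), array([-0.0015,  0.0028,  0.0327])) (array([-34.7, 403.8,  11.3]), array([-4.4000e-03, -2.4000e-03, -3.1089e+00]))
```

The post is now at (0.4588, -0.0981), 205 mm in front of the shelf, so the holder is fully out. Going above the wide clip.

Converted, 404 mm is 0.505, -35 mm is -0.0438, 0.033 rad is 0.0105.

>>> arm_command(
  plan=[
    [[-0.0438, 0.505, 0, 0, 0, 0.0105, -1], [-0.0438, 0.505, 0, 0, 0, 0.0105, -1], [-0.0438, 0.505, 0, 0, 0, 0.0105, -1], [-0.0438, 0.505, 0, 0, 0, 0.0105, -1], [-0.0438, 0.505, 0, 0, 0, 0.0105, -1], [-0.0438, 0.505, 0, 0, 0, 0.0105, -1], [-0.0438, 0.505, 0, 0, 0, 0.0105, -1], [-0.0438, 0.505, 0, 0, 0, 0.0105, -1], [-0.0438, 0.505, 0, 0, 0, 0.0105, -1], [-0.0438, 0.505, 0, 0, 0, 0.0105, -1], [-0.0438, 0.505, 0, 0, 0, 0.0105, -1]],
  ],
)

```text
time_s: 8.5
ee_pos: [0.4004, 0.3019, 0.1596]
eef_rot: [-3.141, -0.001, -2.947]
force: [-0.5, -0.7, 0.8]
grip_width: 0.0944
grip_force: 0.0
```

```bash
python3 - <<'E'
from h import *
o=ctrl.get_obs(); print(o['ee_pos'],o['eef_rot'],o['grip_width'])
img,d,W=cloud('wrist'); cv2.imwrite('pics/w5.png',img)
z=W[...,2]; near=(abs(W[...,0]-.4)<.05)&(abs(W[...,1]-.3025)<.05)
for a,b in((.06,.09),(.09,.103)):
    p=W[near&(z>a)&(z<b)]; print(a,len(p),p.mean(0).round(4),cv2.minAreaRect((p[:,:2]*1000).astype(np.float32)))
c=cv2.minAreaRect((p[:,:2]*1000).astype(np.float32))[0]
print(totool([c[0]/1000,c[1]/1000,.032],np.deg2rad(11.2)+np.pi))
E
```

```text
[0.40041486 0.30185434 0.15958166] [-3.14080263e+00 -1.47231660e-03 -2.94690942e+00] 0.09444342388540615
0.06 1338 [0.3976 0.3024 0.0757] ((399.3084716796875, 301.5587463378906), (45.428619384765625, 48.1507568359375), 9.113876342773438)
0.09 935 [0.3984 0.3024 0.0924] ((399.0377197265625, 302.6820373535156), (43.12339782714844, 52.23616027832031), 11.309632301330566)
(array([  1.3,   1.4, 127.9]), array([-0.0006, -0.0009, -0.0016]))
```

View pics/w5.png

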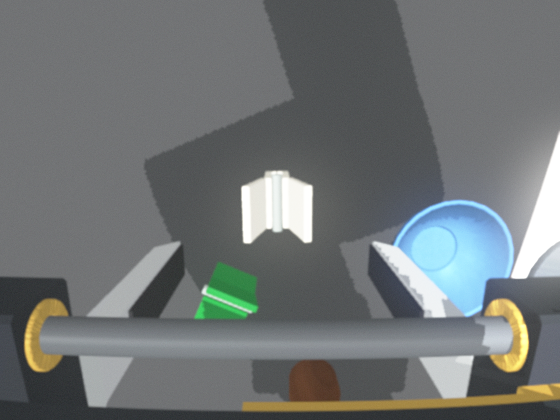

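The clip sits centred at px (277,205). The green one is at (225,290) and the bowl at (455,245), which at 50 mm is lower than the fingertips will be. Descend and squeeze.

>>> arm_command(
  plan=[
    [[0.0013, 0.0013, 0.05, 0, 0, 0, -1], [0.0013, 0.0013, 0.1063, 0, 0, 0, -1], [0.0013, 0.0013, 0.1438, 0, 0, 0, -1], [0.0013, 0.0013, 0.1588, 0, 0, 0, -1], [0.0013, 0.0013, 0.1588, 0, 0, 0, 1], [0.0013, 0.0013, 0.1588, 0, 0, 0, 1], [0.0013, 0.0013, 0.1588, 0, 0, 0, 1], [0.0013, 0.0013, 0.1588, 0, 0, 0, 1], [0.0013, 0.0013, 0.1588, 0, 0, 0, 1], [0.0013, 0.0013, 0.1588, 0, 0, 0, 1], [0.0013, 0.0013, 0.1588, 0, 0, 0, 1], [0.0013, 0.0013, 0.1588, 0, 0, 0, 1]],
  ],
  squeeze=35,
)

```text
time_s: 9.75
ee_pos: [0.4004, 0.304, 0.035]
eef_rot: [-3.142, 0.003, -2.946]
force: [0.5, -17.0, 32.7]
grip_width: 0.0341
grip_force: 29.6
```

Converted, -5 mm is -0.0063, -3 mm is -0.0038.

>>> arm_command(
  plan=[
    [[0, 0, -0.0013, 0, 0, 0, 1], [0, 0, -0.0038, 0, 0, 0, 1], [0, 0, -0.0063, 0, 0, 0, 1], [0, 0, -0.0063, 0, 0, 0, 1]],
  ],
)

```text
time_s: 10.15
ee_pos: [0.3992, 0.3038, 0.0386]
eef_rot: [3.141, -0.0, -2.946]
force: [-0.1, -0.5, -0.7]
grip_width: 0.0273
grip_force: 34.8
```

Fully squeezed: 27 mm, 35 N. Lift and check the hold.

Converted, -150 mm is -0.1875, -135 mm is -0.1688.

>>> arm_command(
  plan=[
    [[0, 0, -0.0313, 0, 0, 0, 1], [0, 0, -0.0813, 0, 0, 0, 1], [0, 0, -0.1313, 0, 0, 0, 1], [0, 0, -0.1688, 0, 0, 0, 1], [0, 0, -0.1875, 0, 0, 0, 1], [0, 0, -0.1875, 0, 0, 0, 1], [0, 0, -0.1875, 0, 0, 0, 1]],
  ],
)

```text
time_s: 10.85
ee_pos: [0.399, 0.3036, 0.1875]
eef_rot: [-3.141, -0.001, -2.946]
force: [-0.2, 0.0, -0.6]
grip_width: 0.0268
grip_force: 34.8
```

```bash
python3 - <<'E'
from h import *
o=ctrl.get_obs(); Rt=R.from_euler('xyz',o['eef_rot']); print(o['ee_pos'],o['eef_rot'],o['grip_width'],o['force'])
img,d,W=cloud('wrist'); i2,d2,W2=cloud('side')
for n,A,I in(('w',W,img),('s',W2,i2)):
    L=Rt.inv().apply((A-o['ee_pos']).reshape(-1,3))*1000; J=I.reshape(-1,3).astype(int)
    m=(abs(L[:,0])<40)&(abs(L[:,1])<40)&(L[:,2]>-75)&(L[:,2]<60); p=L[m]
    print(n,len(p))
    for a in range(-60,45,8):
        q=p[(p[:,2]>a)&(p[:,2]<=a+8)]
        if len(q)>3: print(a,len(q),np.percentile(q,3,axis=0).round(1),np.percentile(q,97,axis=0).round(1))
    print('max z',np.sort(p[:,2])[-10:].round(1))
uv=cv2.projectPoints(np.array([[.4,.303,.2]]),*(lambda T:(cv2.Rodrigues(T[:3,:3])[0],T[:3,3]))(np.array(cams.camera_info('side')['world_to_cam'])),np.array([[cams.camera_info('side')['fx'],0,cams.camera_info('side')['cx']],[0,cams.camera_info('side')['fy'],cams.camera_info('side')['cy']],[0,0,1]]),np.array(cams.camera_info('side')['dist_coeffs']))[0].ravel().astype(int); print(uv)
u,v=uv; c=i2[max(0,v-60):v+90,max(0,u-75):u+75]
cv2.imwrite('pics/w6.png',np.hstack([cv2.resize(img,(400,300)),cv2.resize(c,(300,300),interpolation=cv2.INTER_CUBIC)]))
E
```

```text
[0.3990042  0.30364327 0.18749665] [-3.14128953e+00 -9.45799603e-04 -2.94631377e+00] 0.02681267743133484 [-0.17194292  0.01112432 -0.60075252]
w 8966
-60 2828 [-14.7 -19.2 -59.8] [ 22.5  20.5 -53.1]
-52 538 [-16.2 -24.  -51.7] [ 22.6  24.7 -44.4]
-44 455 [ -7.2 -23.5 -43.7] [ 22.6  24.4 -36.3]
-36 288 [-18.  -18.9 -35.8] [ 22.6  20.1 -28.3]
-28 171 [-16.9 -12.7 -27.8] [ 22.7  13.1 -20.3]
-20 2174 [-20.8  -7.8 -17.2] [ 22.7   8.1 -12.1]
-12 467 [-22.4 -10.8 -12. ] [25.5 10.2 -4.5]
-4 90 [ 19.3 -14.9  -3.7] [22.7 14.6  3.7]
4 118 [ 13.5 -17.3   4.4] [22.7 16.6 11.9]
12 182 [  5.7 -19.4  12.1] [22.6 18.8 19.7]
20 208 [ -2.4 -21.7  20.3] [22.6 20.8 27.8]
28 255 [ -4.5 -23.4  28.2] [22.7 22.6 35.1]
max z [35.2 35.2 35.3 35.3 35.4 35.7 36.  36.  36.  36.6]
s 1108
-60 124 [-21.9 -12.8 -59.8] [ 18.7  26.5 -52.2]
-52 89 [-22.1 -10.9 -51.9] [ 19.4  27.  -44.2]
-44 71 [-22.  -12.4 -43.7] [ 20.1  25.1 -36.5]
-36 52 [-22.1 -10.9 -35.8] [ 18.8  17.5 -28.2]
-28 77 [-21.9  -9.3 -27.6] [ 17.3  15.3 -20.5]
-20 83 [-23.4 -10.2 -19.6] [ 19.4  14.9 -12.4]
-12 76 [-23.7   0.5 -11.6] [18.9 14.2 -4.3]
-4 79 [-21.6   8.9  -3.5] [18.7 16.3  3.8]
4 91 [-22.  -11.8   4.5] [18.  18.6 11.7]
12 86 [-21.6 -14.9  12.2] [19.7 19.8 19.9]
20 90 [-21.9 -16.9  20.3] [19.4 22.  27.9]
28 72 [-21.8 -17.2  28.1] [18.3 23.5 33.8]
max z [33.3 33.3 33.3 33.4 33.5 33.8 33.8 34.2 35.1 37.3]
[363 268]
```

View pics/w6.png

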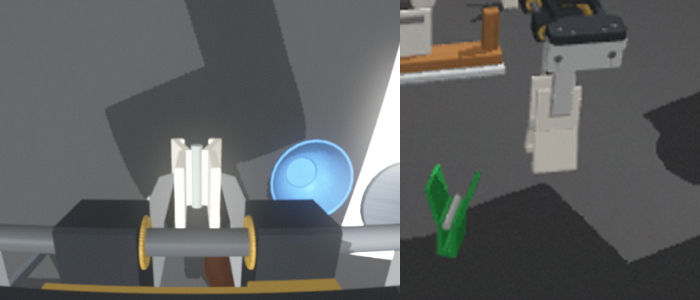

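The clip hangs upright and fully open: jaws ±23 mm about the tool axis, mouth 35.5 mm below the reported TCP. Computing the move above the card.

```bash
python3 - <<'E'
from h import *
print(totool([.5854,-.0688,.1875],np.deg2rad(13.2)+np.pi))
E
```

```text
(array([-1.108e+02, -4.014e+02, -4.000e-01]), array([-0.0008, -0.0021, -0.0351]))
```

Converted, -401 mm is -0.5013, -395 mm is -0.4938, -0.035 rad is -0.0111.

>>> arm_command(
  plan=[
    [[-0.0088, -0.0313, 0, 0, 0, -0.0111, 1], [-0.0225, -0.0813, 0, 0, 0, -0.0111, 1], [-0.0363, -0.1313, 0, 0, 0, -0.0111, 1], [-0.05, -0.1813, 0, 0, 0, -0.0111, 1], [-0.0638, -0.2313, 0, 0, 0, -0.0111, 1], [-0.0775, -0.2813, 0, 0, 0, -0.0111, 1], [-0.0913, -0.3313, 0, 0, 0, -0.0111, 1], [-0.105, -0.3813, 0, 0, 0, -0.0111, 1], [-0.1188, -0.4313, 0, 0, 0, -0.0111, 1], [-0.13, -0.4688, 0, 0, 0, -0.0111, 1], [-0.1363, -0.4938, 0, 0, 0, -0.0111, 1], [-0.1388, -0.5013, 0, 0, 0, -0.0111, 1]],
  ],
)

```text
time_s: 12.15
ee_pos: [0.586, -0.0697, 0.1868]
eef_rot: [3.141, -0.002, -2.913]
force: [0.7, 0.1, -0.7]
grip_width: 0.0273
grip_force: 34.8
```

```bash
python3 - <<'E'
from h import *
cams.camera('top') # settle
o=ctrl.get_obs(); Rt=R.from_euler('xyz',o['eef_rot']); print(o['ee_pos'],o['eef_rot'],o['grip_width'],o['force'])
img,d,W=cloud('wrist'); cv2.imwrite('pics/w7.png',img)
L=Rt.inv().apply((W-o['ee_pos']).reshape(-1,3)).reshape(W.shape)*1000; z=W[...,2]; I=img.astype(int)
m=(z>.094)&(z<.106)&(abs(L[...,1])<15)&(L[...,0]>0)&(L[...,0]<80)
p=L[m]; print('card',len(p),p.mean(0).round(1),p.min(0).round(1),p.max(0).round(1))
if len(p)>10:
    print(cv2.minAreaRect(p[:,:2].astype(np.float32)),np.polyfit(p[:,0],p[:,1],1))
m=(z>.084)&(z<.096)&(I[...,2]-I[...,0]>40)&(abs(L[...,1])<20)&(L[...,0]>90)
p=L[m]; print('post',len(p),cv2.minAreaRect(p[:,:2].astype(np.float32)) if len(p)>4 else 0)
m=(L[...,2]>25)&(L[...,2]<40)&(L[...,0]<30)&(abs(L[...,1])<30)
for s in(1,-1):
    q=L[m&(L[...,1]*s>8)]; print('jaw',len(q),np.percentile(q,[2,98],axis=0).round(1).tolist())
E
```

```text
[ 0.58601519 -0.0693402   0.18700425] [ 3.14088812e+00 -1.96616618e-03 -2.91292485e+00] 0.027204299825119595 [ 0.06002971  0.16148121 -0.33861292]
card 240 [26.2  0.8 87.8] [ 6.9 -0.8 85.3] [45.1  2.5 92.5]
((26.02972984313965, 0.8156561255455017), (3.2287161350250244, 38.19405746459961), 89.93556213378906) [0.00084013 0.80412856]
post 609 ((130.19784545898438, 0.8587760925292969), (22.209787368774414, 15.641146659851074), 0.5190153121948242)
jaw 160 [[-1.0, 11.1, 25.4], [22.7, 22.7, 35.2]]
jaw 181 [[-7.1, -23.5, 25.2], [22.7, -11.5, 35.4]]
```

View pics/w7.png

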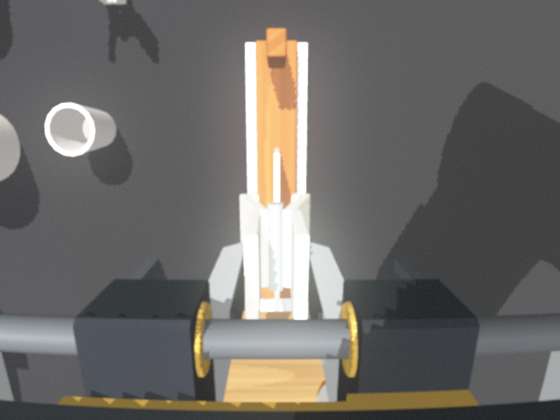

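Card edge at px (277,150–200), centred between the jaws (offset about 1 mm) and parallel to them. Its front end is 45 mm ahead of the clip centre. Lower 72 mm with a 1 mm correction.

Converted, 72 mm is 0.09, 67 mm is 0.0838.

>>> arm_command(
  plan=[
    [[0, 0.0013, 0, 0, 0, 0, 1], [0, 0.0013, 0.0188, 0, 0, 0, 1], [0, 0.0013, 0.0375, 0, 0, 0, 1], [0, 0.0013, 0.0563, 0, 0, 0, 1], [0, 0.0013, 0.0725, 0, 0, 0, 1], [0, 0.0013, 0.0838, 0, 0, 0, 1], [0, 0.0013, 0.09, 0, 0, 0, 1], [0, 0.0013, 0.09, 0, 0, 0, 1], [0, 0.0013, 0.09, 0, 0, 0, 1], [0, 0.0013, 0.09, 0, 0, 0, 1]],
  ],
)

```text
time_s: 13.25
ee_pos: [0.586, -0.0672, 0.1171]
eef_rot: [-3.141, 0.001, -2.911]
force: [-0.8, -0.6, -0.4]
grip_width: 0.0273
grip_force: 34.8
```

```bash
python3 - <<'E'
from h import *
o=ctrl.get_obs(); Rt=R.from_euler('xyz',o['eef_rot']); print(o['ee_pos'],o['eef_rot'],o['grip_width'],o['force'],o['grip_force'])
img,d,W=cloud('wrist'); i2,_,W2=cloud('side')
L=Rt.inv().apply((W-o['ee_pos']).reshape(-1,3)).reshape(W.shape)*1000; z=W[...,2]
p=L[(z>.094)&(z<.106)&(abs(L[...,1])<8)&(L[...,0]>26)&(L[...,0]<60)]; print('card',len(p),p.mean(0).round(1),p.max(0).round(1),np.polyfit(p[:,0],p[:,1],1) if len(p)>5 else 0)
m=(L[...,2]<40)&(L[...,0]<24)&(L[...,0]>18)&(abs(L[...,1])<30)
for a in(10,15,20,25,30):
    q=L[m&(L[...,2]>a)&(L[...,2]<=a+5)]; y=q[:,1]
    print(a,len(q),[(y[s*y>4].min().round(1),y[s*y>4].max().round(1)) for s in(1,-1) if (s*y>4).any()], y[abs(y)<=4].round(1)[:5])
q=L[m]; print('lowest z world',(W[m][:,2].min()*1000).round(1),np.percentile(q[:,2],[98,100]).round(1))
c=i2[160:260,230:365]
cv2.imwrite('pics/w8.png',np.hstack([img[:, 130:430],cv2.resize(c,(500,420),interpolation=cv2.INTER_CUBIC)]))
E
```

```text
[ 0.58603094 -0.06716277  0.11707756] [-3.14123893e+00  8.51879089e-04 -2.91144723e+00] 0.027274062505022623 [-0.7710569  -0.57092043 -0.44108872] 34.82742190361023
card 230 [36.2 -1.1 18. ] [45.9  0.7 20.3] [-2.61330714e-04 -1.08539652e+00]
10 54 [(np.float64(10.9), np.float64(17.8)), (np.float64(-18.2), np.float64(-11.3))] []
15 91 [(np.float64(12.4), np.float64(18.8)), (np.float64(-19.7), np.float64(-12.0))] [-2.3 -1.7 -1.1 -0.5  0.1]
20 52 [(np.float64(13.2), np.float64(19.7)), (np.float64(-20.9), np.float64(-13.6))] []
25 87 [(np.float64(11.1), np.float64(21.4)), (np.float64(-21.9), np.float64(-11.5))] []
30 67 [(np.float64(11.1), np.float64(22.5)), (np.float64(-23.6), np.float64(-11.6))] []
lowest z world 80.5 [17.6 36.6]
```

View pics/w8.png

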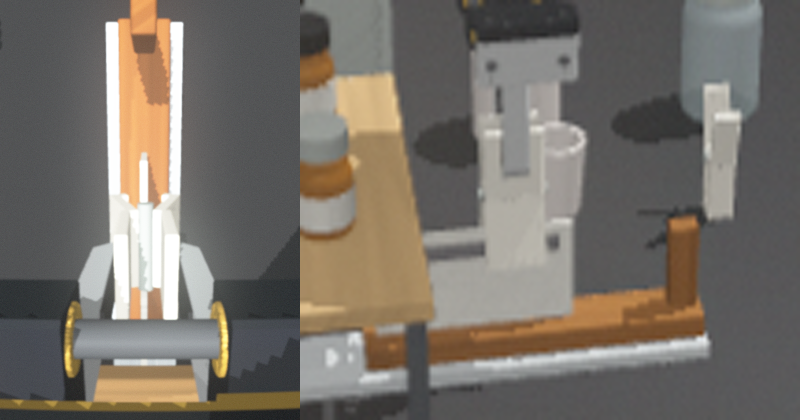

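The clip straddles the card: card edge at px (143,160), jaws at (120,…) and (170,…), no contact, about 18.5 mm of card between the jaws. One trim move of 1.5 mm down and 1 mm sideways, then settle.

>>> arm_command(
  plan=[
    [[0, -0.0013, 0.0019, 0, 0, 0, 1], [0, -0.0013, 0.0019, 0, 0, 0, 1], [0, -0.0013, 0.0019, 0, 0, 0, 1], [0, -0.0013, 0.0019, 0, 0, 0, 1], [0, -0.0013, 0.0019, 0, 0, 0, 1], [0, -0.0013, 0.0019, 0, 0, 0, 1]],
  ],
)

```text
time_s: 13.95
ee_pos: [0.586, -0.0681, 0.115]
eef_rot: [-3.142, 0.0, -2.911]
force: [-0.4, 0.5, -1.4]
grip_width: 0.0273
grip_force: 34.8
```

```bash
python3 - <<'E'
from h import *
o=ctrl.get_obs(); print(o['ee_pos'],o['force'],o['grip_width'],abs(o['joint_vel']).max())
print(ctrl.hand_in())
E
```

```text
[ 0.58599126 -0.06811132  0.11499134] [-0.44534749  0.53271967 -1.41566415] 0.027273144956184176 0.0012250087623817624
the job is handed in; nothing more can be done
None
```

The job is handed in at 14 s: I pulled the holder out to its end stop, and the arm is still holding the wide clip upright and fully open over the card's top edge, with its full width on the card, about 2 cm of card between the jaws and neither jaw touching.

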